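# Load matched cell pairs into the bench charger

### The job

Lift the empty tray off the storage case and set it down flat on the green mat, then move every pair of battery cells (two side by side in one bay of the case; a cell on its own stays in the case) to the charger: take both cells together in one grasp, never part them, and lay them side by side, fully down and centred in one charger bay (any bay). When all pairs are there, put the tray back so that it nests flat on the case again; do not disturb the other things on the bench.

Things in the scene. Friction and masses are not known exactly. Their poses are not given: they have to be found in the camera images.
- case: Open plywood storage case, fixed, 99 mm (x) by 276 mm (y); origin: centre of its underside, y along the row of three twin bays (centres y = -76, 0, +76 mm). Walls: inner faces at x = +-38.5, y = +-127 mm; the tray rests on their ledge, 50 mm above the table, within a lip 58 mm high with about 2.5 mm of play each way. Base inside 6 mm thick.
- case_bay1 (a point): Middle of the case's middle bay, 34.5 mm above the table, where the pair lies. Cells lie along x on two cross bars at x = +-28 mm (11 mm thick, tops 24 mm high); bays are 46 mm wide, parted by 30 mm stops that rise 8 mm above the bar tops. Fingers have room between the bars (44 mm clear) and beside each pair, down to the base.
- charger: Black bench charger, fixed, 238 mm long (y); all bays empty at the start. Same cross bars, stops and bay positions (y = -76, 0, +76 mm, x = 0) as the case; clear length 77 mm between end walls 42 mm high (x = +-38.5 mm). Origin: centre of the underside of the bay part; a control box 55 mm high lies on the +x side, x = 46 to 93 mm.
- tray: Loose grey empty tray, 0.13 to 0.25 kg, 88 mm (x) by 265 mm (y), walls 22 mm high, base 3 mm; origin: centre of its underside. In its middle stands a grip plate 12 mm thick (y), 60 mm wide (x), top 45 mm above the underside. At the start nested on the case (underside 50 mm high, axes parallel to the case's), hiding the cells.
- mat: Flat green mat, fixed, 150 mm (x) by 300 mm (y), 3 mm thick; origin: centre of its underside. On the near part of the bench, empty at the start.
- charger_bay0 (a point): Middle of the charger's twin bay at y = -76 mm, at the height of a seated cell's axis (34.5 mm above the table); the pair's middle goes here, cells along its x. 46 mm wide for the 42 mm pair, stops at the sides rise 8 mm above the bar tops.
- charger_bay1 (a point): Middle of the charger's twin bay at y = 0 mm, at the height of a seated cell's axis (34.5 mm above the table); the pair's middle goes here, cells along its x. 46 mm wide for the 42 mm pair, stops at the sides rise 8 mm above the bar tops.
- charger_bay2 (a point): Middle of the charger's twin bay at y = 76 mm, at the height of a seated cell's axis (34.5 mm above the table); the pair's middle goes here, cells along its x. 46 mm wide for the 42 mm pair, stops at the sides rise 8 mm above the bar tops.
- cell_a1: Loose battery cell, 21 mm diameter, 70 mm long, 70 g, white wrap; origin at its centre, x along its axis (it may roll about x). a1 and a2 are a pair: at the start they lie side by side (42 mm together) in the case's bay at y = -76 mm, along the case's x, axes 34.5 mm high. In some starts it is absent (None), and then its mate is an odd cell that stays in the case.
- cell_a2: Loose battery cell, 21 mm diameter, 70 mm long, 70 g, white wrap; origin at its centre, x along its axis (it may roll about x). a1 and a2 are a pair: at the start they lie side by side (42 mm together) in the case's bay at y = -76 mm, along the case's x, axes 34.5 mm high. Always there; without a1 it is an odd cell, which stays in the case.
- cell_b1: Loose battery cell, 21 mm diameter, 70 mm long, 70 g, white wrap; origin at its centre, x along its axis (it may roll about x). b1 and b2 are a pair: at the start they lie side by side (42 mm together) in the case's bay at y = 0 mm, along the case's x, axes 34.5 mm high. In some starts it is absent (None), and then its mate is an odd cell that stays in the case.
- cell_b2: Loose battery cell, 21 mm diameter, 70 mm long, 70 g, white wrap; origin at its centre, x along its axis (it may roll about x). b1 and b2 are a pair: at the start they lie side by side (42 mm together) in the case's bay at y = 0 mm, along the case's x, axes 34.5 mm high. Always there; without b1 it is an odd cell, which stays in the case.
- cell_c1: Loose battery cell, 21 mm diameter, 70 mm long, 70 g, white wrap; origin at its centre, x along its axis (it may roll about x). c1 and c2 are a pair: at the start they lie side by side (42 mm together) in the case's bay at y = +76 mm, along the case's x, axes 34.5 mm high. In some starts it is absent (None), and then its mate is an odd cell that stays in the case.
- cell_c2: Loose battery cell, 21 mm diameter, 70 mm long, 70 g, white wrap; origin at its centre, x along its axis (it may roll about x). c1 and c2 are a pair: at the start they lie side by side (42 mm together) in the case's bay at y = +76 mm, along the case's x, axes 34.5 mm high. Always there; without c1 it is an odd cell, which stays in the case.
- flux: Bystander: small white bottle, 28 mm diameter, 60 mm high, standing between case and charger; origin under its centre.
- screwdriver: Bystander: screwdriver lying left of the mat; origin near its middle.
- spool: Bystander: solder spool, 56 mm diameter, 40 mm high, right of the mat; origin under its centre.
- jar: Bystander: glass jar 64 mm diameter, 80 mm high, standing on the left; origin under its centre.

How it is judged (in metres and radians):
On the way, in this order (a step that is already met when the one before it is completed fails the run):
1. the tray lies flat on the green mat, released (x of tray in the frame of mat between -0.055 and 0.055 m and y of tray in the frame of mat between -0.09 and 0.09 m and z of tray in the frame of mat between 0 and 0.009 m and angle between tray's own z axis and vertical below 0.06 rad and linear speed of tray below 0.02 m/s and contact force between the fingers and anything else below 0.3 N), for 0.2 s.
2. every pair of cells lies fully down in a charger bay, an odd cell still in the case, nothing held (x of cell_a1 in the frame of charger between -0.007 and 0.007 m and y of cell_a1 in the frame of charger between -0.11 and 0.11 m and z of cell_a1 in the frame of charger between 0.031 and 0.038 m and angle between the x axis of each of cell_a1, cell_b1, cell_c1 and the x axis of charger, either way round below 0.12 rad and angle between the x axis of cell_a2 and the x axis of cell_a1, either way round below 0.12 rad and horizontal distance between cell_a1 and cell_a2 above 0.0195 m and distance between cell_a1 and cell_a2 below 0.028 m and linear speed of each of cell_a1, cell_a2, cell_b1, cell_b2, cell_c1, cell_c2 below 0.02 m/s and x of cell_b1 in the frame of charger between -0.007 and 0.007 m and y of cell_b1 in the frame of charger between -0.11 and 0.11 m and z of cell_b1 in the frame of charger between 0.031 and 0.038 m and angle between the x axis of cell_b2 and the x axis of cell_b1, either way round below 0.12 rad and horizontal distance between cell_b1 and cell_b2 above 0.0195 m and distance between cell_b1 and cell_b2 below 0.028 m and x of cell_c1 in the frame of charger between -0.007 and 0.007 m and y of cell_c1 in the frame of charger between -0.11 and 0.11 m and z of cell_c1 in the frame of charger between 0.031 and 0.038 m and angle between the x axis of cell_c2 and the x axis of cell_c1, either way round below 0.12 rad and horizontal distance between cell_c1 and cell_c2 above 0.0195 m and distance between cell_c1 and cell_c2 below 0.028 m and (distance between cell_a1 and cell_a2 below 0.028 m or (x of cell_a2 in the frame of case between -0.009 and 0.009 m and y of cell_a2 in the frame of case between -0.11 and 0.11 m and z of cell_a2 in the frame of case between 0.031 and 0.038 m)) and (distance between cell_b1 and cell_b2 below 0.028 m or (x of cell_b2 in the frame of case between -0.009 and 0.009 m and y of cell_b2 in the frame of case between -0.11 and 0.11 m and z of cell_b2 in the frame of case between 0.031 and 0.038 m)) and (distance between cell_c1 and cell_c2 below 0.028 m or (x of cell_c2 in the frame of case between -0.009 and 0.009 m and y of cell_c2 in the frame of case between -0.11 and 0.11 m and z of cell_c2 in the frame of case between 0.031 and 0.038 m)) and contact force between the fingers and anything else below 0.3 N), for 0.2 s.
At the end, for the whole second after the job is handed in: Each pair is seated in the charger (7 mm along the bay, 3.5 mm in height, 0.12 rad), its cells side by side in one bay (centres under 28 mm apart), an odd cell is still seated in the case, and the tray is nested on the case (7 mm sideways, 4 mm in height, 0.06 rad tilt); all at rest (x of cell_a1 in the frame of charger between -0.007 and 0.007 m and y of cell_a1 in the frame of charger between -0.11 and 0.11 m and z of cell_a1 in the frame of charger between 0.031 and 0.038 m and angle between the x axis of each of cell_a1, cell_b1, cell_c1 and the x axis of charger, either way round below 0.12 rad and angle between the x axis of cell_a2 and the x axis of cell_a1, either way round below 0.12 rad and horizontal distance between cell_a1 and cell_a2 above 0.0195 m and distance between cell_a1 and cell_a2 below 0.028 m and linear speed of each of cell_a1, cell_a2, cell_b1, cell_b2, cell_c1, cell_c2, tray below 0.02 m/s and x of cell_b1 in the frame of charger between -0.007 and 0.007 m and y of cell_b1 in the frame of charger between -0.11 and 0.11 m and z of cell_b1 in the frame of charger between 0.031 and 0.038 m and angle between the x axis of cell_b2 and the x axis of cell_b1, either way round below 0.12 rad and horizontal distance between cell_b1 and cell_b2 above 0.0195 m and distance between cell_b1 and cell_b2 below 0.028 m and x of cell_c1 in the frame of charger between -0.007 and 0.007 m and y of cell_c1 in the frame of charger between -0.11 and 0.11 m and z of cell_c1 in the frame of charger between 0.031 and 0.038 m and angle between the x axis of cell_c2 and the x axis of cell_c1, either way round below 0.12 rad and horizontal distance between cell_c1 and cell_c2 above 0.0195 m and distance between cell_c1 and cell_c2 below 0.028 m and (distance between cell_a1 and cell_a2 below 0.028 m or (x of cell_a2 in the frame of case between -0.009 and 0.009 m and y of cell_a2 in the frame of case between -0.11 and 0.11 m and z of cell_a2 in the frame of case between 0.031 and 0.038 m)) and (distance between cell_b1 and cell_b2 below 0.028 m or (x of cell_b2 in the frame of case between -0.009 and 0.009 m and y of cell_b2 in the frame of case between -0.11 and 0.11 m and z of cell_b2 in the frame of case between 0.031 and 0.038 m)) and (distance between cell_c1 and cell_c2 below 0.028 m or (x of cell_c2 in the frame of case between -0.009 and 0.009 m and y of cell_c2 in the frame of case between -0.11 and 0.11 m and z of cell_c2 in the frame of case between 0.031 and 0.038 m)) and x of tray in the frame of case between -0.007 and 0.007 m and y of tray in the frame of case between -0.007 and 0.007 m and z of tray in the frame of case between 0.046 and 0.054 m and angle between tray's own z axis and vertical below 0.06 rad); the robot touches nothing.
It fails at once if the two cells of pair a are parted (centres more than 45 mm from each other) (distance between cell_a1 and cell_a2 above 0.045 m).
It fails at once if the two cells of pair b are parted (centres more than 45 mm from each other) (distance between cell_b1 and cell_b2 above 0.045 m).
It fails at once if the two cells of pair c are parted (centres more than 45 mm from each other) (distance between cell_c1 and cell_c2 above 0.045 m).
It fails at once if a bystander is moved by more than 30 mm (distance of any of flux, screwdriver, spool, jar from where it was at the start of the episode above 0.03 m).
Of cell_a1, cell_b1, cell_c1 only 2 to 3 are there at a start; the rules pass over those that are not, and their reading is None.
At some moment in a run one of tray may be knocked a few centimetres aside while the robot is not near it.
It also fails if it takes over 208 s, if anything falls off the work surface, if the arm or the gripper's body presses on something with over 40 N, if the wrist force passes 120 N, or if a joint passes its speed limit or range.

### The arm

A 7-joint arm with a two-finger parallel gripper is mounted at the origin on the work surface. World frame = base frame: x ahead of the robot, y to its left, z up, the work surface at z = 0. Lengths are in mm, angles in rad, forces in N, time in s.
With the tool pointing down it reaches from about 400 to 875 mm from the base axis. Payload 4.4 kg.
Tool frame: the origin (TCP) lies midway between the tips of the shut fingers; the grasp point (between the pads) lies ctrl.tcp_to_grasp behind it (ctrl.tcp_to_grasp is the distance from the TCP to the grasp point, in mm); z points along the fingers, y is the line along which they close (so a half turn about z gives the same grasp; the last joint's range is limited). The gripper opens to 85 mm and grips with 20 to 120 N. Pads are 22 mm wide; open, the fingers measure 114 mm over their backs; the gripper's body (76 mm by 85 mm) begins 54 mm behind the grasp point. The pads swing forward as they close: fully open they stand 13 mm farther back than shut.
Start: joints at [-1.203, 0.628, 0.038, 1.517, -0.027, 0.996, -0.02], TCP at [273.188, 589.819, 231.313] pointing down, gripper open.
Joint ranges: [-3.06, 3.06], [-0.37, 2.12], [-1.25, 1.32], [0.18, 2.47], [-1.1, 4.24], [0.23, 1.98], [-2.94, 2.94]. Speed limits (rad/s): [2.57, 2.57, 3.14, 3.14, 3.14, 3.14, 3.14].

### API

Orientations are given as [roll, pitch, yaw] about the fixed x, y, z axes, in that order (R = Rz(yaw) Ry(pitch) Rx(roll)).
In Python, from cell import ctrl, get_image, get_calibration, workorder, boxes_of, place_of gives the robot as it stands.
- The arm moves only by the tool play_rows, never from a script. Its argument "series" is a list that holds one entry, the list of rows, each a list of 7 numbers: the shift along the world's x, y, z in cm, then the turn, a rotation vector about the world's x, y, z in degrees, then the closure, from 0 (fully open) to 1 (shut). A call has 1 to 20 rows; each row shifts and turns the commanded pose from where the row before left it; what a row does not reach is not made up. A row lasts 1/8 s, in which the tool goes at most 62.5 mm and 10.7 degrees, less where a joint would pass 70% of its speed; a pose out of reach is approached as far as the arm can. A call with a gripper value outside its range is refused whole. The fingers move at their own pace and stop on an object; the grip force is fixed at half the most. Time passes only in rows, so rows that do not move let the fingers close. It gives the time, the measured TCP pose, the force, the opening and the grip force at its end, in the units of the state.
- ctrl.read_state(): the state, without advancing time (a new reading comes with each control period).
- get_image(name): name is "scene" or "top"; returns (picture, depth): 420x560x3 uint8, red, green, blue; 420x560 float32, mm along the optical axis (not along the pixel's ray), 0 where there is no reading.
- get_calibration(name): a dict with "K" (3x3 intrinsics, pixels), "R" (3x3) and "t" (3): a world point X has camera coordinates R X + t. Camera axes: x right, y down, z forward; pixel columns grow to the right and rows downward; lengths in mm; the calibration is good to about 2 mm. A picture is of the moment at which its call begins. get_calibration takes no time and is no camera call.
- workorder.finish_job(): hands the job in; it is judged then, once.
Trained networks look in the newest picture that a camera, given by its name, has taken for a name from the list of things; names that differ only in an ending like _2 or _b are one class to them, and where a whole thing is asked for, a point or a joint stands for the part that bears it (a point fixed in the world has none). Each returns a list of dicts, best first, with "p" (0 to 1); they miss things now and then, are a little off and sometimes report something else, mostly with a low value. They report only what shows in the picture. A call takes as long as a camera call.
- boxes_of(target, camera): "pixel" ([column, row] in pixels, amid what is visible of it).
- place_of(target, camera): "pixel" ([column, row] in pixels: a listed point, or the origin of a listed thing).
The state is a dict: "clock": time; "qpos": joint angles; "qd": joint speeds; "tau": joint torques, N m; "eef_pos": TCP position; "tool_rot": TCP orientation; "force": force on the tool from outside, world axes, zero at the start; "torque": the same for the moment, N m; "width": finger opening in mm; "gripper_force": force on a finger pad.
Only numpy, scipy, OpenCV 4.12 (cv2) and the standard library are available. Lean on these libraries where they do the work, as an engineer would, in place of code of your own. Each camera call takes 0.05 s, during which the arm holds its last target. There are 200 camera calls.

## Working session

There is one attempt and no reset: what is moved stays moved. The work goes in short steps, Python scripts to look and compute and a tool call to move; the robot and the scene stay as the last step left them, time stands still between calls to the robot, and variables do not carry over. Pictures are saved under pics/ and viewed, at most 14 in all, crops included, and the job is handed in when it is done.

Besides the shell and the picture viewer there is one more tool, called by a JSON object that holds its "fn" and its "kwargs", one argument or row to a line. play_rows: Moves the arm, as the interface text tells. Its arguments: {"type":"object","properties":{"series":{"type":"array"}},"required":["series"]}

```bash
mkdir -p pics; ls
cat > h.py <<'E'
import numpy as np, cv2
from cell import ctrl, get_image, get_calibration, workorder, boxes_of, place_of
def cloud(cam, d):
    c=get_calibration(cam); K=np.array(c["K"]);R=np.array(c["R"]);t=np.array(c["t"]).ravel()
    v,u=np.mgrid[:d.shape[0],:d.shape[1]]
    P=np.stack([(u-K[0,2])/K[0,0]*d,(v-K[1,2])/K[1,1]*d,d],-1)
    W=(P-t)@R; W[d<=0]=np.nan
    return W
def ray(cam,px,z):
    c=get_calibration(cam); K=np.array(c["K"]);R=np.array(c["R"]);t=np.array(c["t"]).ravel()
    r=R.T@np.linalg.solve(K,[px[0],px[1],1]); o=-R.T@t
    return o+r*(z-o[2])/r[2]
E
python3 - <<'E'
from h import *
s=ctrl.read_state(); print(s, ctrl.tcp_to_grasp)
for c in("top","scene"):
    im,d=get_image(c); cv2.imwrite(f"pics/{c}0.png",im[...,::-1]); np.save(f"{c}0.npy",d)
    for n in("case","charger","tray","mat","flux","spool","screwdriver","jar","charger_bay0","charger_bay1","charger_bay2"):
        z={"tray":50,"charger_bay0":34.5,"charger_bay1":34.5,"charger_bay2":34.5}.get(n,0)
        print(c,n,[(round(q["p"],2),np.round(q["pixel"]),np.round(ray(c,q["pixel"],z))) for q in place_of(n,c)[:2]])
E
```

```text
pics
{'clock': 0.0, 'qpos': array([-1.20278114,  0.62931834,  0.0384531 ,  1.51840832, -0.02698829,
        0.99634411, -0.01999383]), 'qd': array([-0.00101105,  0.00040735, -0.00117965,  0.0030359 , -0.00054578,
       -0.00030038, -0.00086982]), 'tau': array([-3.06420116e-04, -5.63412058e+01,  1.22580808e+00, -1.93452877e+01,
        1.09119981e-02,  1.03437810e-02, -3.10578025e-05]), 'eef_pos': array([272.92434194, 589.19759621, 230.39444817]), 'tool_rot': array([-3.13963332e+00,  4.19928247e-05,  2.70778013e+00]), 'force': array([-0.11378312,  0.31672482,  0.70550037]), 'torque': array([0.01870362, 0.01732043, 0.02619157]), 'gripper_force': 0.0, 'width': 85.422690859058} 18.700000000000003
top case [(0.81, array([371., 186.]), array([ 640., -204.,    0.])), (0.71, array([234., 188.]), array([625., 186.,   0.]))]
top charger [(0.72, array([237., 184.]), array([638., 180.,   0.]))]
top tray [(0.63, array([376., 183.]), array([ 642., -206.,   50.]))]
top mat [(0.9, array([305., 252.]), array([448., -17.,   0.])), (0.27, array([395., 255.]), array([ 444., -275.,    0.]))]
top flux [(
[... 1136 characters left out ...]
.]), array([587., 271.,   0.]))]
scene spool [(0.75, array([343., 228.]), array([597., 204.,   0.])), (0.58, array([126., 206.]), array([ 443., -273.,    0.]))]
scene screwdriver []
scene jar [(0.65, array([413., 195.]), array([531., 399.,  -0.])), (0.47, array([250., 245.]), array([608.,  -9.,   0.]))]
scene charger_bay0 [(0.98, array([375., 221.]), array([620., 264.,  34.])), (0.82, array([305., 236.]), array([630., 105.,  34.]))]
scene charger_bay1 [(0.98, array([375., 221.]), array([620., 264.,  34.])), (0.82, array([305., 236.]), array([630., 105.,  34.]))]
scene charger_bay2 [(0.98, array([375., 221.]), array([620., 264.,  34.])), (0.82, array([305., 236.]), array([630., 105.,  34.]))]
```

View pics/top0.png

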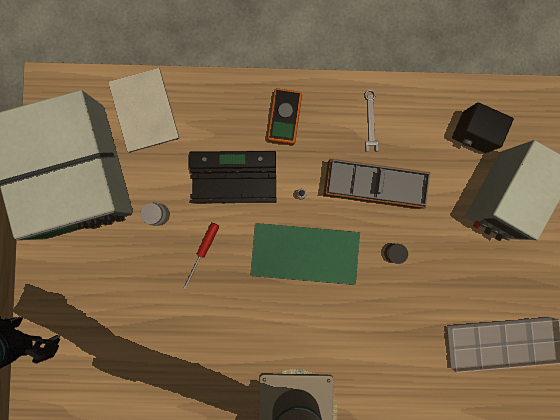

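View pics/scene0.png

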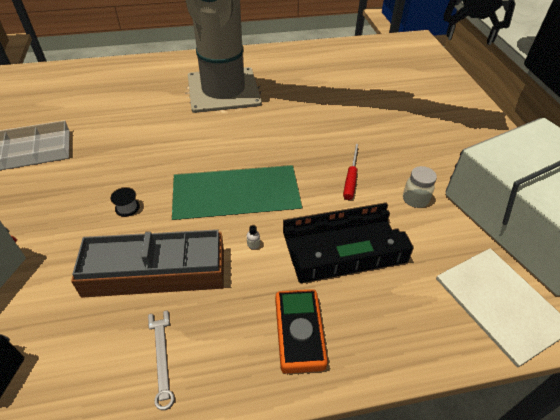

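The top view shows the charger near px (233,178), the case with the nested tray near (376,184), the mat at (305,253), and a clear bench around them. The scene view agrees: flux at (253,238), jar at (420,188), spool at (124,202), and the grip plate at (149,248). Next I'll refine the poses from depth.

```bash
cat >> h.py <<'E'
from scipy.optimize import minimize
def rect(P):
    (c,s,a)=cv2.minAreaRect(P[:,:2].astype(np.float32))
    if s[0]>s[1]: s=s[::-1]; a-=90
    a=(a+90)%180-90
    return np.round(c,1),np.round(s,1),round(a,2)   # a: yaw of short axis (deg)
def sel(W,x0,x1,y0,y1,z0,z1):
    P=W.reshape(-1,3); 
    with np.errstate(invalid='ignore'):
        return P[(P[:,0]>x0)&(P[:,0]<x1)&(P[:,1]>y0)&(P[:,1]<y1)&(P[:,2]>z0)&(P[:,2]<z1)]
E
python3 - <<'E'
from h import *
for c in("top","scene"):
    W=cloud(c,np.load(f"{c}0.npy"))
    t=sel(W,380,480,-60,60,-20,20); print(c,"mat z",np.median(t[:,2]),t[:,2].std())
    for n,b in {"case lip":(560,720,-380,-50,48,64),"case all":(560,720,-380,-50,15,64),"plate":(600,680,-250,-160,82,110),"trayfloor":(560,720,-380,-50,47,58),
      "chg all":(540,760,30,330,15,70),"chg box":(540,760,30,330,49,70),"chg wall":(540,760,30,330,36,46),"flux":(570,640,-40,40,15,80),"jar":(480,600,340,460,20,95)}.items():
        P=sel(W,*b)
        if len(P)>4: print(n,len(P),rect(P),np.round(np.percentile(P[:,2],[5,50,95]),1))
    im=cv2.imread(f"pics/{c}0.png").astype(int)
    m=(im[...,1]>im[...,2]*1.5)&(im[...,1]>im[...,0]*1.1)&(W[...,2]<12)
    P=W[m];P=P[(P[:,0]>300)&(P[:,0]<560)&(abs(P[:,1])<250)]; print("mat",rect(P))
E
```

```text
top mat z 2.181312000972369 2.284883543802464
case lip 3018 (array([ 642.1, -209.2]), array([100. , 277.6]), -6.6) [49.2 52.8 59.1]
case all 3257 (array([ 642.1, -209.3]), array([100. , 277.6]), -6.52) [46.1 52.5 58.8]
plate 120 (array([ 642.2, -208.7]), array([12.8, 59.7]), 83.36) [85.4 92.8 96.9]
trayfloor 2843 (array([ 642.1, -209.2]), array([100. , 277.6]), -6.6) [48.8 52.5 56.5]
chg all 2998 (array([670. , 168.3]), array([173.1, 280.1]), 1.81) [20.9 44.8 57.4]
chg box 1446 (array([698.5, 189.7]), array([ 47. , 235.4]), 1.59) [50.9 54.7 58.2]
chg wall 572 (array([668.7, 167.6]), array([169.6, 278.1]), 2.05) [37.4 41.5 44.8]
flux 84 (array([610.2,  -0.7]), array([25.1, 25.3]), -87.69) [27.6 38.5 60.4]
jar 523 (array([544.7, 395.3]), array([59.1, 59.8]), -51.43) [34.  77.9 82.6]
mat (array([442.8, -18.3]), array([148.7, 297.7]), -3.77)
scene mat z 3.3603972441811836 1.377242322455796
case lip 5105 (array([ 642.6, -208.9]), array([ 98.6, 276.9]), -5.88) [50.8 53.7 61.4]
case all 6559 (array([ 641.7, -208.7]), array([100. , 277.1]), -6.05) [23.  53.  60.7]
plate 223 (array([ 639.5, -208.3]), array([12.7, 62.1]), 83.7) [84.5 94.2 96.8]
trayfloor 4386 (array([ 641.7, -208.9]), array([100. , 276.5]), -6.05) [50.3 53.3 56.9]
chg all 5530 (array([667.6, 168.6]), array([178.2, 282.2]), 1.96) [19.1 41.9 56.6]
chg box 2286 (array([696.3, 190.1]), array([ 48.6, 237.4]), 1.98) [51.6 54.9 57.2]
chg wall 882 (array([667.1, 167.9]), array([177.2, 280.3]), 1.96) [36.7 41.4 44.8]
flux 219 (array([612.4,  -2.2]), array([22.6, 26. ]), -15.91) [18.8 37.9 60.7]
jar 910 (array([545. , 397.1]), array([60.8, 60.9]), 80.49) [24.5 64.3 81.4]
mat (array([438.5, -59. ]), array([148.2, 377.6]), -3.38)
```

{"fn": "play_rows", "kwargs": {
  "series": [
    [[1.85, -4.0, 0, 0, 0, 0.93, 0], [1.85, -4.0, 0, 0, 0, 0.93, 0], [1.85, -4.0, 0, 0, 0, 0.93, 0], [1.85, -4.0, 0, 0, 0, 0.93, 0], [1.85, -4.0, 0, 0, 0, 0.93, 0], [1.85, -4.0, 0, 0, 0, 0.93, 0], [1.85, -4.0, 0, 0, 0, 0.93, 0], [1.85, -4.0, 0, 0, 0, 0.93, 0], [1.85, -4.0, 0, 0, 0, 0.93, 0], [1.85, -4.0, 0, 0, 0, 0.93, 0], [1.85, -4.0, 0, 0, 0, 0.93, 0], [1.85, -4.0, 0, 0, 0, 0.93, 0], [1.85, -4.0, 0, 0, 0, 0.93, 0], [1.85, -4.0, 0, 0, 0, 0.93, 0], [1.85, -4.0, 0, 0, 0, 0.93, 0], [1.85, -4.0, 0, 0, 0, 0.93, 0], [1.85, -4.0, 0, 0, 0, 0.93, 0], [1.85, -4.0, 0, 0, 0, 0.93, 0], [1.8, -4.0, 0, 0, 0, 0.93, 0], [0, 0, 0, 0, 0, 0, 0]]
  ]
}}

```text
clock: 3.7
eef_pos: [624.4, -175.5, 231.0]
tool_rot: [-3.139, 0.001, 3.01]
force: [-0.2, 1.2, -1.2]
width: 85.4
gripper_force: 0.0
```

{"fn": "play_rows", "kwargs": {
  "series": [
    [[0.85, -1.7, -3, 0, 0, 0.6, 0], [0.9, -1.7, -3, 0, 0, 0.6, 0], [0, 0, -4, 0, 0, 0, 0], [0, 0, 0, 0, 0, 0, 0], [0, 0, 0, 0, 0, 0, 0]]
  ]
}}

```text
clock: 4.32
eef_pos: [642.6, -203.4, 132.7]
tool_rot: [3.141, 0.002, 3.038]
force: [-0.4, -1.1, 1.0]
width: 85.4
gripper_force: 0.0
```

Run:
```python
from h import *
s=ctrl.read_state(); print(s['eef_pos'],np.degrees(s['tool_rot']),s['qpos'])
```

```text
[ 642.57091014 -203.42936558  132.72176569] [1.79985946e+02 9.62048955e-02 1.74067064e+02] [ 0.26698273  0.76866103 -0.00306935  1.53431776  0.00218421  0.83699947
  1.7305639 ]
```

{"fn": "play_rows", "kwargs": {
  "series": [
    [[0, -0.5, -1, 0, 0, -0.3, 0], [0, 0, -2, 0, 0, 0, 0], [0, 0, -2, 0, 0, 0, 0], [0, 0, -1.9, 0, 0, 0, 0], [0, 0, 0, 0, 0, 0, 0], [0, 0, 0, 0, 0, 0, 0]]
  ]
}}

```text
clock: 5.08
eef_pos: [642.0, -209.2, 62.3]
tool_rot: [-3.142, 0.0, 3.032]
force: [0.2, 0.4, 0.1]
width: 85.3
gripper_force: 0.0
```

Run:
```python
from h import *
s=ctrl.read_state(); print(s['eef_pos'],np.degrees(s['tool_rot']),s['force'])
```

```text
[ 642.0221609  -209.22222951   62.33304634] [-1.79997956e+02  2.00684473e-02  1.73716779e+02] [0.24877362 0.37892027 0.05122107]
```

{"fn": "play_rows", "kwargs": {
  "series": [
    [[0, 0, 0, 0, 0, 0, 1], [0, 0, 0, 0, 0, 0, 1], [0, 0, 0, 0, 0, 0, 1], [0, 0, 0, 0, 0, 0, 1], [0, 0, 0, 0, 0, 0, 1], [0, 0, 0, 0, 0, 0, 1], [0, 0, 0, 0, 0, 0, 1], [0, 0, 0, 0, 0, 0, 1]]
  ]
}}

```text
clock: 6.08
eef_pos: [641.9, -209.3, 62.6]
tool_rot: [-3.141, 0.001, 3.032]
force: [-0.8, 0.1, 4.2]
width: 11.1
gripper_force: 59.1
```

{"fn": "play_rows", "kwargs": {
  "series": [
    [[0, 0, 1, 0, 0, 0, 1], [0, 0, 2, 0, 0, 0, 1], [0, 0, 2.5, 0, 0, 0, 1], [0, 0, 2.5, 0, 0, 0, 1], [-1, 1, 1, 0, 0, 0, 1], [-1.9, 1.9, 0, 0, 0, 0, 1], [-2, 2, 0, 0, 0, 0.5, 1], [-2, 2, 0, 0, 0, 0.5, 1], [-2, 2, 0, 0, 0, 0.5, 1], [-2, 2, 0, 0, 0, 0.5, 1], [-2, 2, 0, 0, 0, 0.5, 1], [-2, 2, 0, 0, 0, 0, 1], [-2, 2, 0, 0, 0, 0, 1], [-2, 2, 0, 0, 0, 0, 1], [-1, 1.2, -1, 0, 0, 0, 1], [-1, 1, -1, 0, 0, 0, 1], [0, 0, -1, 0, 0, 0, 1], [0, 0, -1, 0, 0, 0, 1], [0, 0, 0, 0, 0, 0, 1], [0, 0, 0, 0, 0, 0, 1]]
  ]
}}

```text
clock: 8.57
eef_pos: [433.0, 1.4, 112.3]
tool_rot: [-3.142, 0.0, 3.075]
force: [-0.5, 0.5, -1.6]
width: 11.1
gripper_force: 58.4
```

Run:
```python
from h import *
s=ctrl.read_state(); print(s['eef_pos'],np.degrees(s['tool_rot']),s['force'],s['torque'],s['width'])
im,d=get_image("top"); cv2.imwrite("pics/t1.png",cv2.resize(im[130:320,140:460,::-1],None,fx=2.5,fy=2.5))
W=cloud("top",d); np.save("top1.npy",d)
P=sel(W,360,560,-200,160,60,90); print(rect(P)if len(P) else 0)
```

```text
[433.00884689   1.44793206 112.29726569] [-1.79994914e+02  9.02647217e-03  1.76171612e+02] [-0.47711326  0.47485951 -1.59231925] [ 0.00316038 -0.03508416  0.00754763] 11.145106884082463
0
```

View pics/t1.png

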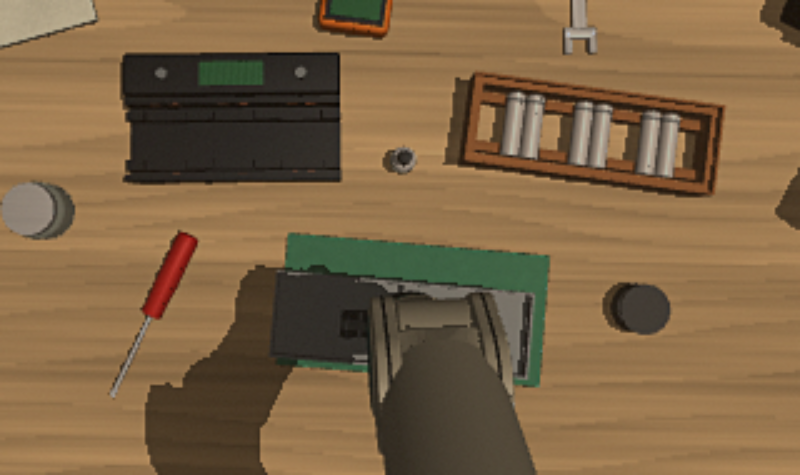

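The tray is held over the mat and three full pairs are visible in the case, near crop px (524,125), (592,133) and (658,143). I'll lower the tray onto the mat.

{"fn": "play_rows", "kwargs": {
  "series": [
    [[0.4, -0.9, -2, 0, 0, 0, 1], [0.4, -0.9, -2, 0, 0, 0, 1], [0, 0, -2, 0, 0, 0, 1], [0, 0, -2, 0, 0, 0, 1], [0, 0, -1, 0, 0, 0, 1], [0, 0, -0.4, 0, 0, 0, 1], [0, 0, -0.2, 0, 0, 0, 1], [0, 0, 0, 0, 0, 0, 1], [0, 0, 0, 0, 0, 0, 1]]
  ]
}}

```text
clock: 9.75
eef_pos: [437.9, -18.0, 25.7]
tool_rot: [-3.136, -0.009, 3.076]
force: [-1.0, 0.4, -1.1]
width: 10.9
gripper_force: 58.6
```

Run:
```python
from h import *
s=ctrl.read_state(); print(s['eef_pos'],np.degrees(s['tool_rot']),s['force'],s['torque'],s['qpos'],s['qd'])
```

```text
[437.92087779 -17.95998024  25.66061659] [-179.66162039   -0.50472671  176.23558332] [-1.01828359  0.42727401 -1.05425353] [-0.02284039 -0.01371946  0.03343045] [ 0.10442527  0.73693517 -0.19201126  2.23037001  0.61110238  0.23420194
  0.86717043] [-0.00290903  0.00016031 -0.00037404  0.00060186  0.00304385 -0.00109565
 -0.00388756]
```

{"fn": "play_rows", "kwargs": {
  "series": [
    [[1, 0, 0.5, 0, 0, 0, 1], [1, 0, 0.5, 0, 0, 0, 1], [1, 0, 0, 0, 0, 0, 1], [0, 0, -0.5, 0, 0, 0, 1], [0, 0, -0.5, 0, 0, 0, 1], [0, 0, 0, 0, 0, 0, 1], [0, 0, 0, 0, 0, 0, 1]]
  ]
}}

```text
clock: 10.62
eef_pos: [467.2, -17.8, 25.2]
tool_rot: [-3.136, -0.01, 3.076]
force: [-0.2, 0.6, -2.8]
width: 11.1
gripper_force: 58.6
```

Run:
```python
from h import *
s=ctrl.read_state(); print(s['eef_pos'],np.degrees(s['tool_rot']),s['force'],s['torque'],s['qpos'])
```

```text
[467.21288451 -17.84411651  25.21371302] [-179.66336211   -0.58247715  176.26247056] [-0.16472005  0.62792881 -2.76398235] [0.03990555 0.03177176 0.02166402] [ 0.14099863  0.75625467 -0.24584093  2.15107865  0.59514373  0.31127293
  0.89172052]
```

{"fn": "play_rows", "kwargs": {
  "series": [
    [[0, 0, 0, 0.3, -0.6, 0, 1], [0, 0, -0.4, 0, 0, 0, 1], [0, 0, -0.3, 0, 0, 0, 1], [0, 0, -0.2, 0, 0, 0, 1], [0, 0, 0, 0, 0, 0, 1], [0, 0, 0, 0, 0, 0, 1]]
  ]
}}

```text
clock: 11.38
eef_pos: [467.7, -17.9, 16.4]
tool_rot: [3.141, 0.001, 3.076]
force: [0.0, 0.3, -2.3]
width: 11.3
gripper_force: 58.6
```

Run:
```python
from h import *
s=ctrl.read_state(); print(s['eef_pos'],np.degrees(s['tool_rot']),s['force'],s['torque'],s['qpos'])
```

```text
[467.70027373 -17.88160743  16.40744596] [1.79986650e+02 4.24394274e-02 1.76245284e+02] [ 0.00315674  0.25870315 -2.26487886] [-0.07989355  0.00185967  0.00231702] [ 0.13327079  0.77146791 -0.22846702  2.16212377  0.63106426  0.27065401
  0.85997764]
```

{"fn": "play_rows", "kwargs": {
  "series": [
    [[0, 0, -0.1, 0, 0, 0, 1], [0, 0, 0, 0, 0, 0, 1], [0, 0, 0, 0, 0, 0, 0.5], [0, 0, 0, 0, 0, 0, 0.3], [0, 0, 0, 0, 0, 0, 0.3], [0, 0, 0, 0, 0, 0, 0.3], [0, 0, 1, 0, 0, 0, 0.3], [0, 0, 2, 0, 0, 0, 0.3], [0, 0, 3, 0, 0, 0, 0.3], [0, 0, 3, 0, 0, 0, 0.3], [1, 0.0, 3, 0, 0, 0, 0.3], [2, -1, 1, 0, 0, 0, 0.3], [3, -1, 0, 0, 0, -0.5, 0.3], [3, -1, 0, 0, 0, -0.5, 0.3], [2, -2, 0, 0, 0, -0.5, 0.3], [1, -2, 0, 0, 0, -0.5, 0.3], [0, 0, 0, 0, 0, 0, 0.3], [0, 0, 0, 0, 0, 0, 0.3]]
  ]
}}

```text
clock: 13.62
eef_pos: [586.6, -87.1, 145.5]
tool_rot: [3.141, -0.0, 3.042]
force: [-0.3, 0.7, -0.1]
width: 59.6
gripper_force: 0.0
```

Run:
```python
from h import *
s=ctrl.read_state(); print(s['eef_pos'],np.degrees(s['tool_rot']),s['width'])
for c in("top","scene"):
    im,d=get_image(c); np.save(f"{c}2.npy",d); cv2.imwrite(f"pics/{c}2.png",im[...,::-1])
    W=cloud(c,d)
    print(c,"tray",rect(sel(W,380,555,-190,150,16,30)),"plate",rect(sel(W,400,520,-70,40,38,60)))
    # case & cells in case frame
    C=np.array([641.9,-209.1]);a=np.radians(-6.3)
    P=sel(W,560,720,-380,-50,30,64); L=(P[:,:2]-C)@np.array([[np.cos(a),-np.sin(a)],[np.sin(a),np.cos(a)]])
    print("case",rect(P))
    for y in(-76,0,76):
        m=(abs(L[:,1]-y)<35)&(abs(L[:,0])<25)&(P[:,2]>38)
        m2=(abs(L[:,1]-y)<12)&(abs(L[:,0])<37)&(P[:,2]>38)
        print(y,m.sum(),np.round(np.percentile(L[m,1],[2,50,98]),1),np.round(np.percentile(L[m2,0],[2,98]),1),round(P[m,2].max(),1))
    # charger: in frame guess
    C=np.array([628,187.7]);a=np.radians(1.85)
    P=sel(W,540,760,30,330,15,70);L=(P[:,:2]-C)@np.array([[np.cos(a),-np.sin(a)],[np.sin(a),np.cos(a)]])
    m=(L[:,0]<100)&(abs(L[:,1])<140)
    for n,k in {"all":m,"nearwall":m&(L[:,0]<-30)&(P[:,2]>36),"farwall":m&(L[:,0]>30)&(L[:,0]<45)&(P[:,2]>36)&(P[:,2]<46),"box":m&(L[:,0]>44)&(P[:,2]>48)}.items():
        if k.sum()>4: print(n,k.sum(),np.round(np.percentile(L[k],[1,99],axis=0),1).tolist(),rect(P[k]))
```

```text
[586.58741628 -87.12752108 145.4686796 ] [ 1.79953310e+02 -2.63161380e-02  1.74278203e+02] 59.60637877323969
top tray (array([468.4, -17.6]), array([ 88. , 265.6]), -3.83) plate (array([468.5, -17.1]), array([12. , 59.6]), 85.75)
case (array([ 644.8, -209.3]), array([ 99., 279.]), -7.87)
-76 5 [-95.7 -92.2 -88.4] [27.  34.9] 43.4Traceback (most recent call last):
  File "<stdin>", line 14, in <module>
    return _quantile_unchecked(
        a, q, axis, out, overwrite_input, method, keepdims, weights)
    return _ureduce(a,
                    func=_quantile_ureduce_func,
    ...<5 lines>...
                    overwrite_input=overwrite_input,
                    method=method)
    r = func(a, **kwargs)
    result = _quantile(arr,
                       quantiles=q,
    ...<2 lines>...
                       out=out,
                       weights=wgt)
    slices_having_nans = np.isnan(arr[-1, ...])
                                  ~~~^^^^^^^^^
IndexError: index -1 is out of bounds for axis 0 with size 0
```

```bash
cat > m.py <<'E'
from h import *
def loc(P,C,deg):
    a=np.radians(deg); return (P[:,:2]-np.array(C))@np.array([[np.cos(a),-np.sin(a)],[np.sin(a),np.cos(a)]])
def pc(v): return np.round(np.percentile(v,[2,50,98]),1).tolist() if len(v) else None
def rep(c,W,case=((641.9,-209.1),-6.3),chg=((628,187.7),1.85)):
    for nm,(C,a),b in(("case",case,(560,720,-380,-50,30,64)),("chg",chg,(540,760,30,330,30,70))):
        P=sel(W,*b); L=loc(P,C,a)
        for y in(-76,0,76):
            m=(abs(L[:,1]-y)<35)&(abs(L[:,0])<15)&(P[:,2]>36)
            m2=(abs(L[:,1]-y)<14)&(abs(L[:,0])<37)&(P[:,2]>40)
            if m.sum()>9: print(c,nm,y,m.sum(),"y",pc(L[m,1]),"x",pc(L[m2,0]),"z",pc(P[m,2]))
E
python3 - <<'E'
from m import *
from scipy.stats import linregress
for c,f in(("top","top0"),("top","top1"),("scene","scene2")):
    W=cloud(c,np.load(f+".npy"))
    rep(f,W)
    L=None
    P=sel(W,540,760,30,330,15,70);L=loc(P,(628,187.7),1.85); m=(L[:,0]<100)&(abs(L[:,1])<140)
    for n,k in {"all":m,"nearwall":m&(L[:,0]<-30)&(P[:,2]>36),"farwall":m&(L[:,0]>30)&(L[:,0]<45)&(P[:,2]>36)&(P[:,2]<46),"box":m&(L[:,0]>44)&(P[:,2]>48)}.items():
        if k.sum()>4: print(f,n,k.sum(),np.round(np.percentile(L[k],[1,99],axis=0),1).tolist(),rect(P[k]))
    P=sel(W,560,720,-380,-50,52,64); print("case",rect(P),rect(sel(W,560,720,-380,-50,20,64)))
E
```

```text
top0 case -76 276 y [-109.0, -76.2, -42.9] x [-34.9, 0.3, 34.8] z [48.1, 52.1, 56.1]
top0 case 0 199 y [-33.9, 10.2, 34.0] x [-36.7, -7.0, 35.5] z [47.8, 52.6, 57.9]
top0 case 76 265 y [42.9, 78.6, 109.7] x [-35.2, -0.1, 35.4] z [48.8, 52.6, 57.2]
top0 all 2929 [[-44.9, -116.8], [92.8, 116.3]] (array([652.3, 189.2]), array([139.6, 237.1]), 1.59)
top0 nearwall 265 [[-45.0, -114.9], [-36.7, 115.3]] (array([587.2, 186.8]), array([  8.6, 234. ]), 1.81)
top0 farwall 179 [[39.4, -115.4], [44.9, 114.4]] (array([670.2, 188.6]), array([  5.7, 234.1]), 1.72)
top0 box 1455 [[48.4, -116.4], [93.4, 115.6]] (array([698.5, 189.7]), array([ 47.1, 235.4]), 1.59)
case (array([ 642.3, -209.3]), array([ 99.7, 277.6]), -6.61) (array([ 642.1, -209.3]), array([100. , 277.6]), -6.52)
top1 case -76 156 y [-93.9, -75.4, -55.9] x [-34.4, -1.4, 32.2] z [36.6, 42.4, 47.8]
top1 case 0 156 y [-18.2, -0.1, 20.7] x [-34.2, 0.2, 32.8] z [37.0, 42.5, 46.9]
top1 case 76 160 y [57.6, 76.5, 96.4] x [-33.0, 0.2, 33.7] z [36.6, 42.4, 47.8]
top1 all 2938 [[-44.9, -116.7], [93.0, 116.2]] (array([651.9, 189.3]), array([139.9, 236.5]), 1.3)
top1 nearwall 269 [[-45.1, -114.7], [-36.6, 115.2]] (array([590.3, 186.8]), array([ 14.4, 233.9]), 2.06)
top1 farwall 179 [[39.3, -114.8], [45.0, 114.5]] (array([670.5, 188.6]), array([ 11.1, 234. ]), 0.04)
top1 box 1457 [[48.3, -117.6], [93.3, 116.0]] (array([698.6, 189.8]), array([ 46.9, 235.5]), 1.52)
case (array([ 642.1, -209.5]), array([ 99.6, 277.5]), -6.58) (array([ 642.2, -209.3]), array([ 99.7, 277.9]), -6.52)Traceback (most recent call last):
  File "<stdin>", line 4, in <module>
    fid = stack.enter_context(open(os.fspath(file), "rb"))
                              ~~~~^^^^^^^^^^^^^^^^^^^^^^^
FileNotFoundError: [Errno 2] No such file or directory: 'scene2.npy'
```

{"fn": "play_rows", "kwargs": {
  "series": [
    [[1.6, -1.1, 0, 0, 0, -0.4, 0.3], [1.6, -1.1, 0, 0, 0, -0.3, 0.3], [1.6, -1.2, 0, 0, 0, 0, 0.3], [1.6, -1.2, -1, 0, 0, 0, 0.3], [0, 0, -2, 0, 0, 0, 0.3], [0, 0, -2, 0, 0, 0, 0.3], [0, 0, 0, 0, 0, 0, 0.3], [0, 0, 0, 0, 0, 0, 0.3], [0, 0, 0, 0, 0, 0, 0.3]]
  ]
}}

```text
clock: 14.8
eef_pos: [652.1, -133.7, 96.3]
tool_rot: [3.141, 0.002, 3.029]
force: [-0.7, 0.3, 0.2]
width: 59.8
gripper_force: 0.0
```

Run:
```python
from m import *
s=ctrl.read_state(); print(s['eef_pos'],np.degrees(s['tool_rot']),s['width'])
im,d=get_image("scene"); np.save("scene2.npy",d); cv2.imwrite("pics/scene2.png",cv2.resize(im[150:340,50:430,::-1],None,fx=2,fy=2))
W=cloud("scene",d); rep("scene",W)
P=sel(W,540,760,30,330,15,70);L=loc(P,(628,187.7),1.85); m=(L[:,0]<100)&(abs(L[:,1])<140)
for n,k in {"all":m,"nearwall":m&(L[:,0]<-30)&(P[:,2]>36),"box":m&(L[:,0]>44)&(P[:,2]>48)}.items():
    print(n,k.sum(),np.round(np.percentile(L[k],[1,99],axis=0),1).tolist(),rect(P[k]))
```

```text
[ 652.13118693 -133.67490159   96.25587303] [1.79983901e+02 1.19250281e-01 1.73558315e+02] 59.84266799285031
scene case -76 274 y [-93.7, -73.9, -54.7] x [-34.8, -1.0, 31.1] z [36.8, 43.1, 46.6]
scene case 0 260 y [-17.7, 1.4, 21.0] x [-34.8, -0.7, 36.1] z [36.8, 43.3, 46.8]
scene case 76 258 y [57.6, 77.1, 97.1] x [-34.8, -0.9, 31.4] z [36.9, 43.1, 46.7]
all 5475 [[-47.4, -118.4], [92.0, 115.9]] (array([649.5, 189.2]), array([143.6, 239.7]), 1.76)
nearwall 499 [[-49.3, -116.8], [-38.1, 116.3]] (array([587.4, 186.6]), array([ 19.2, 237. ]), 1.76)
box 2327 [[46.5, -116.9], [91.5, 115.3]] (array([696.5, 189.6]), array([ 48. , 237.3]), 1.9)
```

View pics/scene2.png

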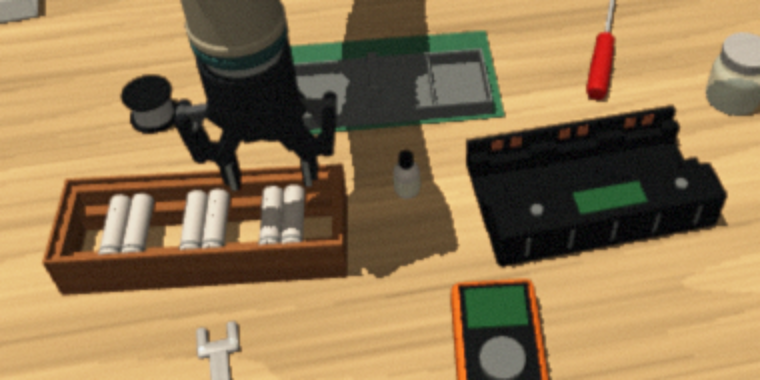

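The gripper straddles the pair at crop px (282,213). The other two pairs, the tray on the mat and the empty charger look as expected.

{"fn": "play_rows", "kwargs": {
  "series": [
    [[-0.2, 0.1, -2, 0, 0, 0, 0.3], [0, 0, -2, 0, 0, 0, 0.3], [0, 0, -2, 0, 0, 0, 0.3], [0, 0, -1.5, 0, 0, 0, 0.3], [0, 0, -0.9, 0, 0, 0, 0.3], [0, 0, 0, 0, 0, 0, 0.3], [0, 0, 0, 0, 0, 0, 0.3]]
  ]
}}

```text
clock: 15.72
eef_pos: [650.3, -132.9, 12.0]
tool_rot: [3.141, 0.002, 3.029]
force: [0.0, -0.5, 0.2]
width: 59.4
gripper_force: 0.0
```

{"fn": "play_rows", "kwargs": {
  "series": [
    [[0, 0, 0, 0, 0, 0, 0.4], [0, 0, 0, 0, 0, 0, 0.45], [0, 0, 0, 0, 0, 0, 0.5], [0, 0, 0, 0, 0, 0, 0.6], [0, 0, 0, 0, 0, 0, 0.7], [0, 0, 0, 0, 0, 0, 0.7], [0, 0, 0, 0, 0, 0, 0.7]]
  ]
}}

```text
clock: 16.6
eef_pos: [649.8, -132.9, 11.8]
tool_rot: [3.142, 0.001, 3.029]
force: [-1.1, 0.1, 5.3]
width: 40.1
gripper_force: 60.1
```

{"fn": "play_rows", "kwargs": {
  "series": [
    [[0, 0, 0.5, 0, 0, 0, 0.7], [0, 0, 1, 0, 0, 0, 0.7], [0, 0, 2, 0, 0, 0, 0.7], [0, 0, 2, 0, 0, 0, 0.7], [0, 0, 2, 0, 0, 0, 0.7], [0, 0, 2, 0, 0, 0, 0.7], [0, 0, 1.5, 0, 0, 0, 0.7], [0, 0, 0, 0, 0, 0, 0.7]]
  ]
}}

```text
clock: 17.6
eef_pos: [650.6, -133.0, 123.1]
tool_rot: [3.141, 0.003, 3.029]
force: [0.2, -0.4, -1.1]
width: 40.3
gripper_force: 60.5
```

Run:
```python
from m import *
s=ctrl.read_state(); print(s['eef_pos'],np.degrees(s['tool_rot']),s['width'],s['gripper_force'])
im,d=get_image("scene"); cv2.imwrite("pics/scene3.png",cv2.resize(im[160:280,120:280,::-1],None,fx=4.5,fy=4.5,interpolation=cv2.INTER_CUBIC))
```

```text
[ 650.61480037 -132.987012    123.0536719 ] [179.99403896   0.19692692 173.53449053] 40.281387647617436 60.534489154815674
```

View pics/scene3.png

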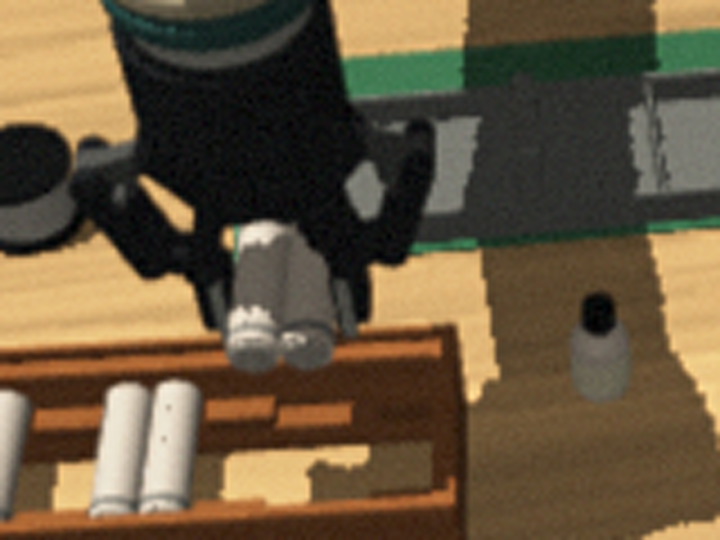

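Both cells are held level, side by side, at crop px (258,345) and (305,345). Next I'll carry them to charger bay 0.

{"fn": "play_rows", "kwargs": {
  "series": [
    [[-0.1, 1.2, 0, 0, 0, 0.7, 0.7], [-0.2, 2.2, 0, 0, 0, 0.7, 0.7], [-0.2, 2.8, 0, 0, 0, 0.7, 0.7], [-0.2, 2.8, 0, 0, 0, 0.7, 0.7], [-0.2, 2.8, 0, 0, 0, 0.8, 0.7], [-0.2, 2.8, 0, 0, 0, 0.8, 0.7], [-0.2, 2.8, 0, 0, 0, 0.8, 0.7], [-0.2, 2.8, 0, 0, 0, 0.8, 0.7], [-0.2, 2.2, 0, 0, 0, 0.8, 0.7], [-0.2, 1.2, -1, 0, 0, 0.7, 0.7], [-0.1, 0.85, -2, 0, 0, 0.7, 0.7], [0, 0, -1, 0, 0, 0, 0.7], [0, 0, 0, 0, 0, 0, 0.7], [0, 0, 0, 0, 0, 0, 0.7], [0, 0, 0, 0, 0, 0, 0.7]]
  ]
}}

```text
clock: 19.52
eef_pos: [630.2, 111.1, 82.0]
tool_rot: [3.141, 0.002, -3.112]
force: [-0.2, 0.3, -2.2]
width: 39.8
gripper_force: 60.6
```

Run:
```python
from m import *
s=ctrl.read_state(); print(s['eef_pos'],np.degrees(s['tool_rot']),s['width'],s['force'])
im,d=get_image("scene"); W=cloud("scene",d)
P=sel(W,585,680,85,140,88,120); L=loc(P,(628,111.6),1.7)
# cell white pixels
u=(im.min(-1)>110)&(W[...,2]>75)&(W[...,2]<115)&(abs(W[...,1]-111)<35)&(abs(W[...,0]-628)<55)
Q=W[u]; L=loc(Q,(627.7,187.5),1.75); print(len(Q),pc(L[:,0]),pc(L[:,1]),pc(Q[:,2]))
```

```text
[630.23670801 111.11272666  81.97866097] [ 1.79985827e+02  1.06351647e-01 -1.78307236e+02] 39.84637788385884 [-0.15815488  0.27064831 -2.22910739]
56 [16.1, 25.4, 32.9] [-96.5, -90.8, -74.4] [107.0, 112.5, 114.9]
```

{"fn": "play_rows", "kwargs": {
  "series": [
    [[0, 0.04, -1.5, 0, 0, 0, 0.7], [0, 0, -2, 0, 0, 0, 0.7], [0, 0, -1.2, 0, 0, 0, 0.7], [0, 0, -0.8, 0, 0, 0, 0.7], [0, 0, -0.6, 0, 0, 0, 0.7], [0, 0, -0.5, 0, 0, 0, 0.7], [0, 0, -0.3, 0, 0, 0, 0.7], [0, 0, 0, 0, 0, 0, 0.7], [0, 0, 0, 0, 0, 0, 0.7]]
  ]
}}

```text
clock: 20.7
eef_pos: [629.9, 112.0, 12.7]
tool_rot: [3.141, 0.001, -3.111]
force: [-0.4, -0.1, -1.5]
width: 40.1
gripper_force: 60.6
```

{"fn": "play_rows", "kwargs": {
  "series": [
    [[0, 0, -0.08, 0, 0, 0, 0.7], [0, 0, 0, 0, 0, 0, 0.7], [0, 0, 0, 0, 0, 0, 0.5], [0, 0, 0, 0, 0, 0, 0.45], [0, 0, 0, 0, 0, 0, 0.4], [0, 0, 0, 0, 0, 0, 0.3], [0, 0, 0, 0, 0, 0, 0.3], [0, 0, 0, 0, 0, 0, 0.3], [0, 0, 1, 0, 0, 0, 0.3], [0, 0, 2, 0, 0, 0, 0.3], [0, 0, 2, 0, 0, 0, 0.3], [0, 0, 2, 0, 0, 0, 0.3], [0, 0, 2.5, 0, 0, 0, 0.3], [0, 0, 2, 0, 0, 0, 0.3], [0, 0, 0, 0, 0, 0, 0.3]]
  ]
}}

```text
clock: 22.58
eef_pos: [630.9, 112.4, 128.9]
tool_rot: [3.141, 0.005, -3.111]
force: [-0.0, -0.3, -0.5]
width: 59.9
gripper_force: 0.0
```

Run:
```python
from m import *
s=ctrl.read_state(); print(s['eef_pos'],np.degrees(s['tool_rot']),s['width'],s['force'])
im,d=get_image("scene"); W=cloud("scene",d); rep("scene",W,chg=((627.6,187.5),1.75))
cv2.imwrite("pics/scene4.png",cv2.resize(im[160:300,260:430,::-1],None,fx=4,fy=4,interpolation=cv2.INTER_CUBIC))
```

```text
[630.94599634 112.3600776  128.87864593] [ 179.94631919    0.26041388 -178.26817829] 59.94112781052727 [-0.00458363 -0.34732987 -0.51047478]
scene case -76 268 y [-94.0, -74.6, -54.6] x [-35.5, -1.4, 35.3] z [36.8, 43.3, 46.3]
scene case 0 262 y [-18.7, 0.9, 20.8] x [-34.8, 1.3, 35.8] z [37.2, 43.2, 46.8]
scene chg -76 218 y [-94.7, -76.1, -55.9] x [-34.8, 0.2, 33.3] z [37.7, 43.4, 46.9]
```

View pics/scene4.png

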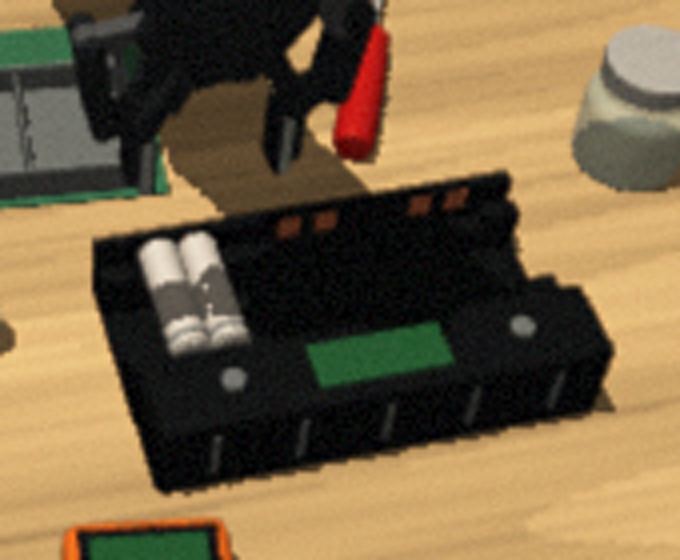

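Pair c lies level, side by side in bay 0, at crop px (195,295). Its heights match the seated cells in the case. Next is the middle pair.

{"fn": "play_rows", "kwargs": {
  "series": [
    [[0, -1.5, 0, 0, 0, -0.6, 0.3], [0.1, -2.5, 0, 0, 0, -0.7, 0.3], [0.1, -3.5, 0, 0, 0, -0.7, 0.3], [0.1, -3.5, 0, 0, 0, -0.7, 0.3], [0.1, -3.5, 0, 0, 0, -0.8, 0.3], [0.1, -3.5, 0, 0, 0, -0.8, 0.3], [0.1, -3.5, 0, 0, 0, -0.8, 0.3], [0.1, -3.5, 0, 0, 0, -0.8, 0.3], [0.1, -3, 0, 0, 0, -0.8, 0.3], [0.1, -2, -1, 0, 0, -0.8, 0.3], [0.1, -1.2, -2, 0, 0, -0.6, 0.3], [0.1, -0.4, -1.5, 0, 0, 0, 0.3], [0, 0, 0, 0, 0, 0, 0.3], [0, 0, 0, 0, 0, 0, 0.3], [0, 0, 0, 0, 0, 0, 0.3]]
  ]
}}

```text
clock: 24.5
eef_pos: [641.4, -203.0, 82.4]
tool_rot: [3.141, 0.002, 3.032]
force: [-0.6, 0.3, -0.6]
width: 59.7
gripper_force: 0.0
```

Run:
```python
from h import *
s=ctrl.read_state(); print(s['eef_pos'],np.degrees(s['tool_rot']),s['width'],s['force'])
```

```text
[ 641.39629122 -203.04361375   82.41314338] [1.79974154e+02 1.18747044e-01 1.73719755e+02] 59.65724099492196 [-0.5916604   0.26743937 -0.58680758]
```

{"fn": "play_rows", "kwargs": {
  "series": [
    [[0, -0.54, 0, 0, 0, 0, 0.3], [0, 0, -1.5, 0, 0, 0, 0.3], [0, 0, -2, 0, 0, 0, 0.3], [0, 0, -2, 0, 0, 0, 0.3], [0, 0, -1.5, 0, 0, 0, 0.3], [0, 0, 0, 0, 0, 0, 0.3], [0, 0, 0, 0, 0, 0, 0.3]]
  ]
}}

```text
clock: 25.38
eef_pos: [641.1, -209.3, 11.9]
tool_rot: [3.141, 0.001, 3.031]
force: [0.5, -0.8, 0.0]
width: 59.9
gripper_force: 0.0
```

{"fn": "play_rows", "kwargs": {
  "series": [
    [[0, 0, 0, 0, 0, 0, 0.4], [0, 0, 0, 0, 0, 0, 0.45], [0, 0, 0, 0, 0, 0, 0.5], [0, 0, 0, 0, 0, 0, 0.6], [0, 0, 0, 0, 0, 0, 0.7], [0, 0, 0, 0, 0, 0, 0.7], [0, 0, 0, 0, 0, 0, 0.7]]
  ]
}}

```text
clock: 26.25
eef_pos: [640.8, -209.5, 12.1]
tool_rot: [-3.142, 0.001, 3.031]
force: [-1.3, -0.3, 4.9]
width: 40.0
gripper_force: 60.0
```

{"fn": "play_rows", "kwargs": {
  "series": [
    [[0, 0, 0.5, 0, 0, 0, 0.7], [0, 0, 1.5, 0, 0, 0, 0.7], [0, 0, 2.5, 0, 0, 0, 0.7], [0, 0, 2.5, 0, 0, 0, 0.7], [0, 0.5, 2.5, 0, 0, 0, 0.7], [-0.1, 2, 1.5, 0, 0, 0.7, 0.7], [-0.1, 3, 0, 0, 0, 0.7, 0.7], [-0.1, 3.5, 0, 0, 0, 0.7, 0.7], [-0.1, 3.5, 0, 0, 0, 0.7, 0.7], [-0.1, 3.5, 0, 0, 0, 0.7, 0.7], [-0.1, 3.5, 0, 0, 0, 0.7, 0.7], [-0.1, 3.5, 0, 0, 0, 0.7, 0.7], [-0.1, 3.5, 0, 0, 0, 0.7, 0.7], [-0.1, 3.5, 0, 0, 0, 0.7, 0.7], [-0.1, 3.5, 0, 0, 0, 0.7, 0.7], [-0.1, 3.2, 0, 0, 0, 0.6, 0.7], [-0.1, 2, 0, 0, 0, 0.4, 0.7], [-0.1, 0.8, -2, 0, 0, 0, 0.7], [0, 0, -2, 0, 0, 0, 0.7], [0, 0, 0, 0, 0, 0, 0.7]]
  ]
}}

```text
clock: 28.75
eef_pos: [625.9, 182.6, 78.3]
tool_rot: [-3.138, -0.005, -3.115]
force: [0.4, -0.2, -0.6]
width: 40.2
gripper_force: 60.6
```

{"fn": "play_rows", "kwargs": {
  "series": [
    [[0, 0, 0, 0, 0, 0, 0.7], [0, 0, 0, 0, 0, 0, 0.7]]
  ]
}}

```text
clock: 29.0
eef_pos: [628.3, 185.0, 82.2]
tool_rot: [3.141, 0.002, -3.114]
force: [0.2, -0.3, -1.2]
width: 39.7
gripper_force: 60.6
```

Run:
```python
from h import *
s=ctrl.read_state(); print(s['eef_pos'],np.degrees(s['tool_rot']),s['width'],s['force'])
```

```text
[628.33641592 185.04429571  82.17309239] [ 1.79976221e+02  1.05737019e-01 -1.78420611e+02] 39.705212319986614 [ 0.15114408 -0.25510857 -1.21264323]
```

{"fn": "play_rows", "kwargs": {
  "series": [
    [[-0.06, 0.22, -1, 0, 0, 0.15, 0.7], [0, 0, -2, 0, 0, 0, 0.7], [0, 0, -1.5, 0, 0, 0, 0.7], [0, 0, -0.9, 0, 0, 0, 0.7], [0, 0, -0.7, 0, 0, 0, 0.7], [0, 0, -0.5, 0, 0, 0, 0.7], [0, 0, -0.35, 0, 0, 0, 0.7], [0, 0, 0, 0, 0, 0, 0.7], [0, 0, 0, 0, 0, 0, 0.7]]
  ]
}}

```text
clock: 30.12
eef_pos: [627.3, 187.8, 12.4]
tool_rot: [3.141, 0.001, -3.11]
force: [-0.2, 0.4, -1.4]
width: 40.0
gripper_force: 60.9
```

{"fn": "play_rows", "kwargs": {
  "series": [
    [[0, 0, -0.03, 0, 0, 0, 0.7], [0, 0, 0, 0, 0, 0, 0.5], [0, 0, 0, 0, 0, 0, 0.45], [0, 0, 0, 0, 0, 0, 0.4], [0, 0, 0, 0, 0, 0, 0.3], [0, 0, 0, 0, 0, 0, 0.3], [0, 0, 0, 0, 0, 0, 0.3], [0, 0, 1, 0, 0, 0, 0.3], [0, 0, 2, 0, 0, 0, 0.3], [0, 0, 2, 0, 0, 0, 0.3], [0, 0, 2, 0, 0, 0, 0.3], [0, 0, 2.5, 0, 0, 0, 0.3], [0, 0, 2, 0, 0, 0, 0.3], [0, 0, 0, 0, 0, 0, 0.3], [0, 0, 0, 0, 0, 0, 0.3]]
  ]
}}

```text
clock: 32.0
eef_pos: [626.6, 187.4, 126.3]
tool_rot: [-3.141, -0.0, -3.11]
force: [-0.2, 0.0, -1.0]
width: 59.6
gripper_force: 0.0
```

Run:
```python
from m import *
s=ctrl.read_state(); print(s['eef_pos'],np.degrees(s['tool_rot']),s['width'],s['force'])
im,d=get_image("scene"); W=cloud("scene",d); rep("scene",W,chg=((627.6,187.5),1.75))
```

```text
[626.60366202 187.36831321 126.29678336] [-1.79975440e+02 -1.60910984e-02 -1.78211721e+02] 59.6428355536672 [-0.16206882  0.00823522 -1.00286318]
scene case -76 267 y [-93.6, -74.7, -55.1] x [-35.2, -0.8, 36.0] z [37.1, 43.6, 46.8]
scene chg -76 224 y [-94.5, -74.5, -55.7] x [-35.0, 0.2, 33.2] z [37.2, 43.4, 46.5]
scene chg 0 216 y [-19.1, 1.3, 19.2] x [-35.8, 0.3, 33.1] z [37.2, 43.4, 46.6]
```

{"fn": "play_rows", "kwargs": {
  "series": [
    [[0, -1.5, 0, 0, 0, -0.5, 0.3], [0, -3, 0, 0, 0, -0.5, 0.3], [0, -3.5, 0, 0, 0, -0.5, 0.3], [0, -3.5, 0, 0, 0, -0.5, 0.3], [0.1, -3.5, 0, 0, 0, -0.6, 0.3], [0, -3.5, 0, 0, 0, -0.6, 0.3], [0.1, -3.5, 0, 0, 0, -0.6, 0.3], [0, -3.5, 0, 0, 0, -0.6, 0.3], [0.1, -3.5, 0, 0, 0, -0.6, 0.3], [0, -3.5, 0, 0, 0, -0.6, 0.3], [0.1, -3.5, 0, 0, 0, -0.6, 0.3], [0.1, -3.5, 0, 0, 0, -0.6, 0.3], [0.1, -3, 0, 0, 0, -0.6, 0.3], [0.1, -2.2, 0, 0, 0, -0.7, 0.3], [0, -1.5, -1.5, 0, 0, 0, 0.3], [0, -0.7, -1.5, 0, 0, 0, 0.3], [0, -0.2, -1, 0, 0, 0, 0.3], [0, 0, 0, 0, 0, 0, 0.3], [0, 0, 0, 0, 0, 0, 0.3], [0, 0, 0, 0, 0, 0, 0.3]]
  ]
}}

```text
clock: 34.55
eef_pos: [634.7, -282.7, 87.5]
tool_rot: [3.141, 0.002, 3.032]
force: [-0.4, -0.7, 0.1]
width: 59.7
gripper_force: 0.0
```

Run:
```python
from h import *
s=ctrl.read_state(); print(s['eef_pos'],np.degrees(s['tool_rot']),s['width'],s['force'])
```

```text
[ 634.67395085 -282.65788992   87.54469725] [1.79990566e+02 1.06191394e-01 1.73740174e+02] 59.684464828561694 [-0.37812474 -0.65842065  0.13312396]
```

{"fn": "play_rows", "kwargs": {
  "series": [
    [[-0.1, -0.1, 0, 0, 0, 0, 0.3], [0, 0, -1.5, 0, 0, 0, 0.3], [0, 0, -2, 0, 0, 0, 0.3], [0, 0, -2, 0, 0, 0, 0.3], [0, 0, -2, 0, 0, 0, 0.3], [0, 0, 0, 0, 0, 0, 0.3], [0, 0, 0, 0, 0, 0, 0.3]]
  ]
}}

```text
clock: 35.42
eef_pos: [633.5, -284.1, 11.9]
tool_rot: [3.141, 0.001, 3.032]
force: [-0.6, 0.7, 0.9]
width: 59.9
gripper_force: 0.0
```

{"fn": "play_rows", "kwargs": {
  "series": [
    [[0, 0, 0, 0, 0, 0, 0.4], [0, 0, 0, 0, 0, 0, 0.45], [0, 0, 0, 0, 0, 0, 0.5], [0, 0, 0, 0, 0, 0, 0.6], [0, 0, 0, 0, 0, 0, 0.7], [0, 0, 0, 0, 0, 0, 0.7], [0, 0, 0, 0, 0, 0, 0.7]]
  ]
}}

```text
clock: 36.3
eef_pos: [633.3, -284.4, 12.5]
tool_rot: [-3.141, 0.001, 3.031]
force: [-0.3, 0.2, 6.0]
width: 40.0
gripper_force: 60.1
```

{"fn": "play_rows", "kwargs": {
  "series": [
    [[0, 0, 0.5, 0, 0, 0, 0.7], [0, 0, 1.5, 0, 0, 0, 0.7], [0, 0, 2.5, 0, 0, 0, 0.7], [0, 0, 2.5, 0, 0, 0, 0.7], [0, 0.5, 2.5, 0, 0, 0, 0.7], [0, 2, 1.5, 0, 0, 0.5, 0.7], [0, 3, 0, 0, 0, 0.5, 0.7], [-0.1, 3.5, 0, 0, 0, 0.5, 0.7], [0, 3.5, 0, 0, 0, 0.5, 0.7], [-0.1, 3.5, 0, 0, 0, 0.5, 0.7], [0, 3.5, 0, 0, 0, 0.5, 0.7], [-0.1, 3.5, 0, 0, 0, 0.5, 0.7], [0, 3.5, 0, 0, 0, 0.5, 0.7], [-0.1, 3.5, 0, 0, 0, 0.5, 0.7], [-0.1, 3.5, 0, 0, 0, 0.5, 0.7], [-0.1, 3.5, 0, 0, 0, 0.5, 0.7], [0, 3.5, 0, 0, 0, 0.5, 0.7], [-0.1, 3, 0, 0, 0, 0.5, 0.7], [0, 2, 0, 0, 0, 0.5, 0.7], [0, 1, 0, 0, 0, 0.5, 0.7]]
  ]
}}

```text
clock: 38.8
eef_pos: [625.3, 182.7, 121.9]
tool_rot: [3.141, 0.0, -3.118]
force: [0.1, 0.0, -0.9]
width: 40.0
gripper_force: 60.6
```

{"fn": "play_rows", "kwargs": {
  "series": [
    [[0, 1.5, 0, 0, 0, 0.4, 0.7], [0, 2.0, -0.5, 0, 0, 0.4, 0.7], [0, 1.0, -2, 0, 0, 0, 0.7], [0, 0, -1.5, 0, 0, 0, 0.7], [0, 0, 0, 0, 0, 0, 0.7], [0, 0, 0, 0, 0, 0, 0.7], [0, 0, 0, 0, 0, 0, 0.7]]
  ]
}}

```text
clock: 39.67
eef_pos: [626.7, 225.4, 82.4]
tool_rot: [3.141, 0.002, -3.108]
force: [-0.3, -0.1, -2.0]
width: 40.4
gripper_force: 60.6
```

Run:
```python
from h import *
s=ctrl.read_state(); print(s['eef_pos'],np.degrees(s['tool_rot']),s['width'],s['force'])
```

```text
[626.66509659 225.38778835  82.42616399] [ 1.79978511e+02  1.04426687e-01 -1.78056626e+02] 40.401647227576895 [-0.34566777 -0.12933767 -2.02850095]
```

{"fn": "play_rows", "kwargs": {
  "series": [
    [[-0.05, 1.3, 0, 0, 0, -0.2, 0.7], [-0.05, 1.7, 0, 0, 0, 0, 0.7], [0, 0.78, -1, 0, 0, 0, 0.7], [0, 0, -1, 0, 0, 0, 0.7], [0, 0, 0, 0, 0, 0, 0.7], [0, 0, 0, 0, 0, 0, 0.7]]
  ]
}}

```text
clock: 40.42
eef_pos: [625.2, 262.7, 61.5]
tool_rot: [-3.141, 0.0, -3.111]
force: [0.4, -0.5, -1.0]
width: 39.8
gripper_force: 60.6
```

Run:
```python
from h import *
s=ctrl.read_state(); print(s['eef_pos'],np.degrees(s['tool_rot']),s['width'],s['force'])
```

```text
[625.2088987  262.74949812  61.49467967] [-1.79969422e+02  2.25501601e-02 -1.78251247e+02] 39.81176519796197 [ 0.4361568  -0.51937589 -1.01655574]
```

{"fn": "play_rows", "kwargs": {
  "series": [
    [[0, 0.03, -1, 0, 0, 0, 0.7], [0, 0, -1.5, 0, 0, 0, 0.7], [0, 0, -0.9, 0, 0, 0, 0.7], [0, 0, -0.7, 0, 0, 0, 0.7], [0, 0, -0.5, 0, 0, 0, 0.7], [0, 0, -0.3, 0, 0, 0, 0.7], [0, 0, 0, 0, 0, 0, 0.7], [0, 0, 0, 0, 0, 0, 0.7]]
  ]
}}

```text
clock: 41.42
eef_pos: [625.3, 264.0, 13.1]
tool_rot: [3.141, 0.001, -3.11]
force: [0.8, -0.3, -1.3]
width: 39.8
gripper_force: 60.8
```

{"fn": "play_rows", "kwargs": {
  "series": [
    [[0, 0, -0.06, 0, 0, 0, 0.7], [0, 0, 0, 0, 0, 0, 0.7], [0, 0, 0, 0, 0, 0, 0.5], [0, 0, 0, 0, 0, 0, 0.45], [0, 0, 0, 0, 0, 0, 0.4], [0, 0, 0, 0, 0, 0, 0.3], [0, 0, 0, 0, 0, 0, 0.3], [0, 0, 0, 0, 0, 0, 0.3], [0, 0, 1, 0, 0, 0, 0.3], [0, 0, 2, 0, 0, 0, 0.3], [0, 0, 2, 0, 0, 0, 0.3], [0, 0, 2, 0, 0, 0, 0.3], [0, 0, 2.5, 0, 0, 0, 0.3], [0, 0, 2, 0, 0, 0, 0.3], [0, 0, 0, 0, 0, 0, 0.3], [0, 0, 0, 0, 0, 0, 0.3]]
  ]
}}

```text
clock: 43.42
eef_pos: [624.6, 263.4, 126.7]
tool_rot: [-3.141, -0.0, -3.11]
force: [0.1, -0.4, -0.9]
width: 59.8
gripper_force: 0.0
```

Run:
```python
from m import *
s=ctrl.read_state(); print(s['eef_pos'],np.degrees(s['tool_rot']),s['width'],s['force'])
im,d=get_image("scene"); W=cloud("scene",d); rep("scene",W,chg=((627.6,187.5),1.75))
cv2.imwrite("pics/scene5.png",cv2.resize(im[100:320,20:450,::-1],None,fx=1.8,fy=1.8,interpolation=cv2.INTER_CUBIC))
for c in("scene","top"):
    if c=="top": im,d=get_image("top"); W=cloud(c,d)
    for b in((330,575,-230,180,16,30),(330,575,-230,180,38,60)):
        P=sel(W,*b); P=P[np.hypot(P[:,0]-456,P[:,1]+277)>45]
        if len(P)>5: print(c,len(P),rect(P))
```

```text
[624.64922376 263.44372234 126.67281832] [-1.79969985e+02 -1.10667974e-02 -1.78208600e+02] 59.78661162985263 [ 0.12109092 -0.42423515 -0.89013871]
scene chg -76 223 y [-94.9, -75.6, -56.0] x [-34.0, -0.0, 32.9] z [36.5, 43.2, 46.7]
scene chg 0 208 y [-19.3, 1.2, 20.0] x [-34.8, -0.2, 32.6] z [37.3, 43.3, 46.7]
scene chg 76 208 y [56.6, 75.1, 94.6] x [-35.3, -0.1, 32.4] z [37.2, 43.2, 46.8]
scene 966 (array([465.1, -16.7]), array([ 93.5, 265.2]), -3.93)
scene 108 (array([466.8, -16.7]), array([11.5, 60.4]), 82.91)
top 269 (array([467.9, -24.4]), array([ 88.1, 252.8]), -3.84)
top 96 (array([468.5, -17.3]), array([12. , 59.7]), 85.81)
```

View pics/scene5.png

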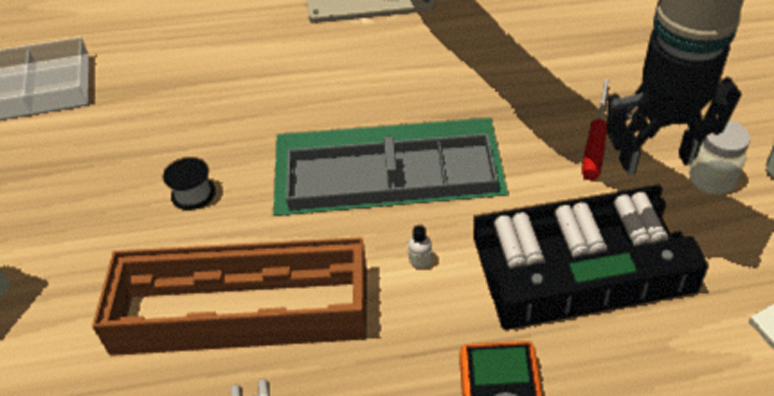

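All three pairs lie seated in the charger at crop px (518,238), (580,228) and (640,217), and the case is empty. The tray is still on the mat at about (468,-17). I'll fetch it next.

{"fn": "play_rows", "kwargs": {
  "series": [
    [[-0.6, -1.2, 0, 0, 0, -0.5, 0.3], [-1.2, -2.2, 0, 0, 0, -0.5, 0.3], [-1.6, -2.8, 0, 0, 0, -0.5, 0.3], [-1.6, -2.8, 0, 0, 0, -0.5, 0.3], [-1.6, -2.8, 0, 0, 0, -0.5, 0.3], [-1.6, -2.8, 0, 0, 0, -0.5, 0.3], [-1.6, -2.8, 0, 0, 0, -0.5, 0.3], [-1.6, -2.8, 0, 0, 0, -0.5, 0.3], [-1.6, -2.8, 0, 0, 0, -0.5, 0.3], [-1.4, -2.5, 0, 0, 0, -0.5, 0.3], [-0.9, -1.8, 0, 0, 0, -0.6, 0.3], [-0.3, -0.8, 0, 0, 0, 0, 0.3], [0, 0, 0, 0, 0, 0, 0.3], [0, 0, 0, 0, 0, 0, 0.3], [0, 0, 0, 0, 0, 0, 0.3]]
  ]
}}

```text
clock: 45.4
eef_pos: [469.4, -16.2, 127.2]
tool_rot: [3.141, 0.001, 3.076]
force: [-0.5, -1.4, -0.1]
width: 59.8
gripper_force: 0.0
```

Run:
```python
from m import *
s=ctrl.read_state(); print(s['eef_pos'],np.degrees(s['tool_rot']),s['width'],s['force'])
im,d=get_image("scene"); W=cloud("scene",d)
for b in((330,575,-230,180,16,30),(330,575,-230,180,38,60)):
        P=sel(W,*b); P=P[np.hypot(P[:,0]-456,P[:,1]+277)>45]
        if len(P)>5: print(len(P),rect(P))
```

```text
[469.4226231  -16.24246701 127.21429016] [1.79957830e+02 6.18506868e-02 1.76267375e+02] 59.82414425443345 [-0.54816809 -1.41494607 -0.13542836]
971 (array([466.1, -16.6]), array([ 93.9, 265.2]), -4.28)
108 (array([466.4, -16.6]), array([11.5, 61.7]), 82.85)
```

{"fn": "play_rows", "kwargs": {
  "series": [
    [[-0.17, -0.15, -1, 0, 0, 0, 0.3], [0, 0, -2.5, 0, 0, 0, 0.3], [0, 0, -2.5, 0, 0, 0, 0.3], [0, 0, -2, 0, 0, 0, 0.3], [0, 0, -2, 0, 0, 0, 0.3], [0, 0, -1.1, 0, 0, 0, 0.3], [0, 0, 0, 0, 0, 0, 0.3], [0, 0, 0, 0, 0, 0, 0.3]]
  ]
}}

```text
clock: 46.45
eef_pos: [467.6, -18.5, 16.6]
tool_rot: [3.141, 0.001, 3.075]
force: [0.6, 0.4, 0.7]
width: 60.0
gripper_force: 0.0
```

{"fn": "play_rows", "kwargs": {
  "series": [
    [[0, 0, 0, 0, 0, 0, 0.6], [0, 0, 0, 0, 0, 0, 0.8], [0, 0, 0, 0, 0, 0, 1], [0, 0, 0, 0, 0, 0, 1], [0, 0, 0, 0, 0, 0, 1], [0, 0, 0, 0, 0, 0, 1], [0, 0, 0, 0, 0, 0, 1]]
  ]
}}

```text
clock: 47.32
eef_pos: [467.6, -18.6, 16.7]
tool_rot: [3.141, 0.002, 3.075]
force: [-0.6, -0.4, 6.2]
width: 11.4
gripper_force: 59.8
```

Run:
```python
from h import *
s=ctrl.read_state(); print(s['eef_pos'],np.degrees(s['tool_rot']),s['width'],s['force'])
```

```text
[467.64322023 -18.64743572  16.69345195] [1.79994456e+02 8.83950551e-02 1.76189105e+02] 11.417946847409427 [-0.55840029 -0.36638864  6.21823663]
```

{"fn": "play_rows", "kwargs": {
  "series": [
    [[0, 0, 1, 0, 0, 0, 1], [0, 0, 2, 0, 0, 0, 1], [0, 0, 3, 0, 0, 0, 1], [0, 0, 3, 0, 0, 0, 1], [0.5, -0.5, 2, 0, 0, 0, 1], [1.4, -1.5, 0.5, 0, 0, -0.3, 1], [2, -2.2, 0, 0, 0, -0.4, 1], [2.2, -2.4, 0, 0, 0, -0.4, 1], [2.2, -2.4, 0, 0, 0, -0.4, 1], [2.2, -2.4, 0, 0, 0, -0.4, 1], [2.2, -2.4, 0, 0, 0, -0.4, 1], [2, -2.2, 0, 0, 0, -0.2, 1], [1.6, -1.8, 0, 0, 0, 0, 1], [0.8, -1, 0, 0, 0, 0, 1], [0.3, -0.3, 0, 0, 0, 0, 1], [0, 0, 0, 0, 0, 0, 1], [0, 0, 0, 0, 0, 0, 1], [0, 0, 0, 0, 0, 0, 1]]
  ]
}}

```text
clock: 49.58
eef_pos: [641.1, -208.9, 131.4]
tool_rot: [3.141, 0.0, 3.032]
force: [0.0, -0.3, -1.9]
width: 11.5
gripper_force: 58.6
```

Run:
```python
from m import *
s=ctrl.read_state(); print(s['eef_pos'],np.degrees(s['tool_rot']),s['width'],s['force'])
im,d=get_image("scene"); W=cloud("scene",d)
z=s['eef_pos'][2]-13.7
P=sel(W,540,760,-390,-40,z+14,z+28); print(len(P),rect(P))
P=sel(W,560,740,-380,-50,20,62); print("case",rect(P))
cv2.imwrite("pics/scene6.png",cv2.resize(im[140:320,20:300,::-1],None,fx=2.5,fy=2.5))
```

```text
[ 641.13239592 -208.9254714   131.38593175] [1.79981735e+02 2.62694779e-02 1.73749219e+02] 11.468016544567295 [ 0.01661011 -0.33030072 -1.89754279]
1358 (array([ 639. , -208.3]), array([ 91.9, 266.6]), -6.19)
case (array([ 641.7, -208.8]), array([100.2, 277.3]), -5.92)
```

View pics/scene6.png

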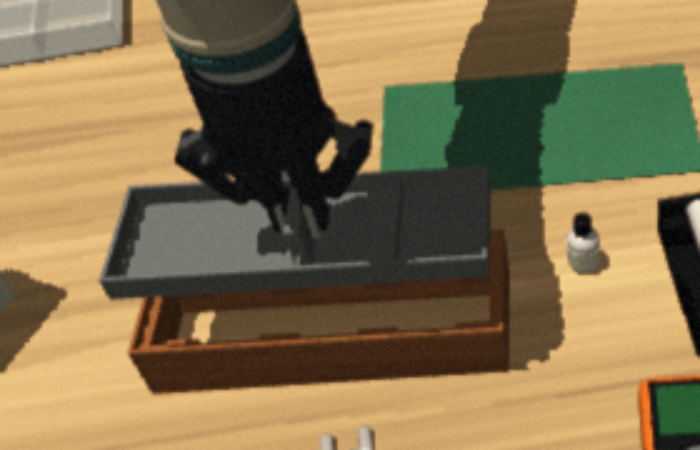

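The tray hangs level over the empty case (tray centre at crop px (300,232)), and I'll lower it now.

{"fn": "play_rows", "kwargs": {
  "series": [
    [[0.08, -0.04, -1, 0, 0, 0, 1], [0, 0, -2, 0, 0, 0, 1], [0, 0, -1.2, 0, 0, 0, 1], [0, 0, -0.8, 0, 0, 0, 1], [0, 0, -0.5, 0, 0, 0, 1], [0, 0, -0.4, 0, 0, 0, 1], [0, 0, -0.4, 0, 0, 0, 1], [0, 0, -0.3, 0, 0, 0, 1], [0, 0, 0, 0, 0, 0, 1], [0, 0, 0, 0, 0, 0, 1]]
  ]
}}

```text
clock: 50.88
eef_pos: [642.3, -210.0, 65.4]
tool_rot: [3.141, 0.001, 3.032]
force: [-0.5, -0.0, -1.8]
width: 11.3
gripper_force: 58.6
```

Run:
```python
from h import *
s=ctrl.read_state(); print(s['eef_pos'],np.degrees(s['tool_rot']),s['width'],s['force'],s['torque'])
```

```text
[ 642.31728677 -210.01951979   65.41117584] [1.79989713e+02 6.26656125e-02 1.73692787e+02] 11.286720698178994 [-0.54090953 -0.04980309 -1.79624706] [ 0.00219735 -0.03176592  0.01913868]
```

{"fn": "play_rows", "kwargs": {
  "series": [
    [[0, 0, -0.12, 0, 0, 0, 1], [0, 0, 0, 0, 0, 0, 1], [0, 0, 0, 0, 0, 0, 0.5], [0, 0, 0, 0, 0, 0, 0.3], [0, 0, 0, 0, 0, 0, 0.3], [0, 0, 0, 0, 0, 0, 0.3], [0, 0, 1, 0, 0, 0, 0.3], [0, 0, 2, 0, 0, 0, 0.3], [0, 0, 3, 0, 0, 0, 0.3], [0, 0, 3, 0, 0, 0, 0.3], [-2, 2, 2, 0, 0, 0, 0.3], [-3, 3, 0, 0, 0, 0, 0.3], [-3, 4, 0, 0, 0, 0, 0.3], [-2, 4, 0, 0, 0, 0, 0.3], [-1, 2, 0, 0, 0, 0, 0.3], [0, 0, 0, 0, 0, 0, 0.3], [0, 0, 0, 0, 0, 0, 0.3]]
  ]
}}

```text
clock: 53.0
eef_pos: [533.1, -61.2, 174.8]
tool_rot: [-3.141, 0.003, 3.03]
force: [0.1, 0.2, 0.2]
width: 60.0
gripper_force: 0.0
```

Run:
```python
from m import *
s=ctrl.read_state(); print(s['eef_pos'],s['force'])
for c in("scene","top"):
    im,d=get_image(c); W=cloud(c,d)
    rep(c,W,chg=((627.6,187.5),1.75))
    print(c,"plate",rect(sel(W,600,680,-250,-160,82,110)),"wall",rect(sel(W,560,740,-380,-50,64,80)))
    P=sel(W,560,740,-380,-50,48,57);L=loc(P,(641.9,-209.1),-6.3);k=(abs(L[:,0])<36)&(abs(L[:,1])<124)
    A=np.c_[L[k],np.ones(k.sum())]; print("floor plane",np.linalg.lstsq(A,P[k,2],rcond=None)[0])
    if c=="scene": cv2.imwrite("pics/scene7.png",im[...,::-1])
```

```text
[533.14188552 -61.24878663 174.84431946] [0.06464499 0.16303019 0.20429668]
scene case -76 458 y [-109.2, -76.1, -42.5] x [-35.7, -5.1, 24.1] z [50.5, 53.2, 55.5]
scene case 0 340 y [-33.7, 9.1, 34.1] x [-35.0, 2.2, 27.7] z [50.3, 53.3, 62.6]
scene case 76 425 y [42.5, 77.4, 110.4] x [-35.4, -4.6, 24.3] z [50.8, 53.1, 58.9]
scene chg -76 222 y [-95.3, -75.4, -56.1] x [-34.7, 1.0, 32.8] z [36.6, 43.1, 46.6]
scene chg 0 209 y [-19.0, 1.1, 19.3] x [-34.1, 0.6, 32.5] z [36.8, 43.2, 47.1]
scene chg 76 208 y [56.3, 74.6, 95.7] x [-35.1, -0.5, 32.3] z [36.4, 42.8, 46.9]
scene plate (array([ 641.3, -208.4]), array([12.5, 60.2]), 83.67) wall (array([ 639.8, -209.3]), array([ 92.5, 265.5]), -6.34)
floor plane [ 1.74570410e-03 -1.86998648e-04  5.31393783e+01]
top case -76 274 y [-108.7, -75.9, -42.3] x [-35.6, 0.2, 35.1] z [48.0, 52.1, 56.7]
top case 0 130 y [-34.4, -19.0, 34.5] x [6.5, 21.8, 35.7] z [48.2, 52.7, 57.7]
top case 76 267 y [42.8, 77.7, 109.3] x [-32.7, 2.2, 34.4] z [48.3, 52.5, 57.2]
top chg -76 156 y [-94.9, -75.5, -56.2] x [-32.6, 2.6, 33.4] z [37.8, 43.1, 48.0]
top chg 0 162 y [-20.1, 0.3, 21.3] x [-31.9, 0.9, 32.3] z [36.6, 43.0, 48.0]
top chg 76 156 y [56.6, 76.5, 95.2] x [-36.5, -1.2, 34.8] z [37.2, 43.1, 49.0]
top plate (array([ 648.4, -209.1]), array([12.5, 48.5]), 85.79) wall (array([ 643.3, -207.4]), array([ 88.9, 270.9]), -6.32)
floor plane [3.94045385e-03 1.06108821e-03 5.23429088e+01]
```

View pics/scene7.png

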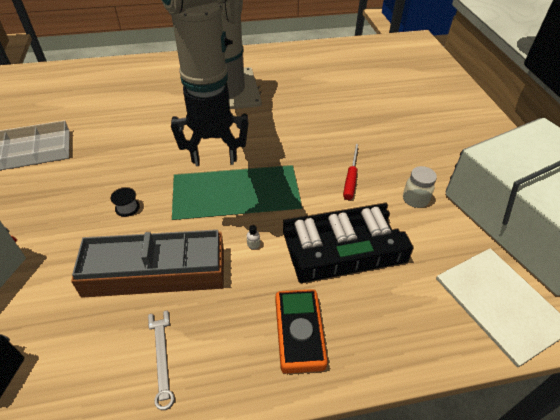

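The tray is nested flat: its floor plane sits at 53 mm with no tilt. All three pairs are seated at px (309,233), (343,227) and (377,221), and the bystanders haven't moved.

```bash
python3 -c "
from cell import workorder; print(workorder.finish_job())"
```

```text
the job is handed in; nothing more can be done
None
```

I handed the job in: all three cell pairs are seated in the charger and the tray is back flat on the case, with the bystanders unmoved in the final pictures; the hand-in returned no verdict.

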